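Turn the rebuilt engine over by hand and lock its flywheel

ROBOT

A 7-joint arm with a two-finger parallel gripper is mounted at the origin on a cart in front of the work surface, level with it; the furniture and walls round the work are solid. World frame = base frame: x ahead of the robot, y to its left, z up, the work surface at z = 0. Lengths are in m, angles in rad, forces in N, time in s.
With the tool pointing down it reaches from about 0.425 to 0.875 m from the base axis. Payload 8.4 kg.
Tool frame: the origin (TCP) lies at the very end of the fingers, on their centre line; the grasp point (between the pads) lies 19 mm behind it (grip_depth is the distance from the TCP to the grasp point, in m); z points along the fingers, y is the line along which they close (so a half turn about z gives the same grasp; the last joint's range is limited). The gripper opens to 87 mm and grips with 3 to 60 N. Pads are 19 mm wide; open, the fingers measure 117 mm over their backs; the gripper's body (75 mm by 190 mm) begins 51 mm behind the grasp point.
Start: joints at [-1.239, 0.333, 0.04, 1.465, -0.013, 1.343, -0.059], TCP at [0.271, 0.591, 0.223] pointing down, gripper open.
Joint ranges: [-2.58, 2.58], [-0.38, 2.09], [-1.3, 1.39], [0.25, 2.4], [-1.5, 4.64], [0.08, 2.09], [-2.65, 2.65]. Speed limits (rad/s): [2.22, 2.22, 2.79, 2.79, 3.14, 3.14, 3.14].

INTERFACE

Orientations are given as a unit quaternion [x, y, z, w].
In Python, from bench import * gives the robot as it stands.
- The arm moves only by the tool send_rows, never from a script. Its argument "moves" is a list of rows, each an object with "dp": the shift along the tool's x, y, z in cm, a list of three; "angular": the turn, a rotation vector about the tool's x, y, z in rad, a list of three; "gripper": the opening, from -1 (shut) to 1 (fully open). A call has 1 to 20 rows; each row shifts and turns the commanded pose from where the row before left it, along the tool's axes as they then stand; what a row does not reach is not made up. A row lasts 1/8 s, in which the tool goes at most 62.5 mm and 10.7 degrees, less where a joint would pass 70% of its speed; a pose out of reach is approached as far as the arm can. A call is refused whole if a number of a shift passes 6.25 or a number of a turn 0.188, either way. A call with a gripper value outside its range is refused whole. The fingers move at their own pace and stop on an object; "squeeze" is the grip in N (left out, the last holds). Time passes only in rows, so rows that do not move let the fingers close. It gives the time, the measured TCP pose, the force, the opening and the grip force at its end, in the units of the state.
- observe(): the state, without advancing time (a new reading comes with each control period).
- grab_frame(name): name is "scene" or "top" or "wrist"; returns a dict with "img" (420x560x3 uint8, red, green, blue), "camera_matrix" (3x3 intrinsics, pixels), "position" and "orientation" of the camera in the world. Camera axes: x right, y down, z forward; pixel columns grow to the right and rows downward; lengths in m; the calibration is good to about 2 mm. The wrist camera is an equidistant fisheye: a pixel r from the principal point sees the ray r / f radians off the axis. A picture is of the moment at which its call begins. There is no depth.
- job_done(): hands the job in; it is judged then, once.
The state is a dict: "time": time; "joints": joint angles; "dq": joint speeds; "joint_torque": joint torques, N m; "ee_pos": TCP position; "orientation": TCP orientation; "ft_force": force on the tool from outside, world axes, zero at the start; "wrist_torque": the same for the moment, N m; "opening": finger opening in m; "gripper_force": force on a finger pad.
Only numpy, scipy, OpenCV 4.12 (cv2) and the standard library are available. Lean on these libraries where they do the work, as an engineer would, in place of code of your own. Each camera call takes 0.05 s, during which the arm holds its last target. There are 200 camera calls.

TASK

The small engine on the bench has just been rebuilt. Take the black grip of the crank on its flywheel and turn it clockwise, seen from above, over the heavy compression point twice: keep a firm hold and a steady pace of less than half a turn a second, so that it neither springs ahead nor kicks back, and let your hand follow the grip's own circle instead of heaving the engine sideways on its rubber mounts. Then stop with the notch of the rim over the hole in the boss below and lock the flywheel with the steel pin from the wooden block, slid gently through the notch until it is fully home, and leave it there; do not disturb the tape measure, red screwdriver and bolts lying about.

Things in the scene. Friction and masses are not known exactly. Their poses are not given: they have to be found in the camera images.
- flywheel (a joint): turning angle of flywheel and crank, rad; grows clockwise seen from above and counts on through the turns. 0, 2pi, 4pi: rim notch over the lock hole, crank arm pointing the other way from it. Starts between -1.0 and 0.7. Compression resists over the 1.35 rad before pi, 3pi, 5pi.. (top) and drives forward over the 1.35 rad after; peak 0.8 N m, 10 to 15 N at the grip; else only 0.1 N m friction
- engine: small grey finned engine with upright shaft on a steel plate on four black rubber mounts that give 1 mm sideways per 40 N. Origin on the shaft axis, 19 mm above the bench; cylinder lies to its +y, lock boss at its -x. On top: flywheel (134 mm across, rim 50 to 67 mm from the axis, rim top 156 mm above the bench) with a crank arm
- shaft_axis (a point): point on the axis of the upright shaft, 140 mm above the bench (flywheel underside). The crank's grip is an upright black cylinder, 26 mm thick, 179 to 230 mm above the bench, that spins freely on its stud. It is clamped somewhere along the slotted arm, its centre 62 to 78 mm from this axis, differently each time and not told; 150 N would shift it. Arm top is 174 mm above the bench
- engine_board: plywood board 170 x 280 x 18 mm under the engine, fixed to the bench; origin on the bench below the shaft
- shaft_rest (a point): where shaft_axis stands while nothing pushes the engine sideways (fixed to the board); leaning 0.6 mm from it means 24 N on the mounts
- lock_hole (a point): centre of the mouth of the lock hole in the boss that juts from the crankcase below the rim, 135 mm above the bench, 59 mm from the shaft axis; z up. Hole 12.4 mm wide, 28 mm deep. The rim above it is 16 mm thick (140 to 156 mm above the bench); its one notch, open outwards, is 13.4 mm wide
- lock_pin: steel locking pin, 88 mm long: shank 10 mm thick and 62 mm long with a nose tapering to 6 mm over the last 6 mm, then a knurled head 22 mm thick and 26 mm high. Origin at the tip of the nose, z up along the pin. Stands in the middle hole of the wooden block, tip 8 mm above the bench; fully home its tip is 28 mm below the mouth of the lock hole
- pin_tip (a point): tip of the pin's nose, same point as the origin of lock_pin
- pin_block: drilled wooden block 60 x 110 x 40 mm, fixed; holes 9, 12 and 16 mm wide in a row along its y, 32 mm deep, 34 mm apart; origin under its centre
- tape_rule: bystander: dark tape measure 36 x 88 x 68 mm, loose; origin under it
- red_screwdriver: bystander: screwdriver with red handle, 218 mm long, lying loose; origin under its middle
- loose_bolt: bystander: steel bolt 42 mm long lying loose; origin under it

How it is judged:
By the outcome, as a careful person would: the job done as asked, in the order asked, and still so for the second after the job is handed in, with the robot touching nothing.
It also fails if it takes over 72 s, if anything falls off the work surface, if the arm or the gripper's body presses on something with over 40 N, if the wrist force passes 120 N, or if a joint passes its speed limit or range.

## Working session

There is one attempt and no reset: what is moved stays moved. The work goes in short steps, Python scripts to look and compute and a tool call to move; the robot and the scene stay as the last step left them, time stands still between calls to the robot, and variables do not carry over. Pictures are saved under pics/ and viewed, at most 13 in all, crops included, and the job is handed in when it is done.

Besides the shell and the picture viewer there is one more tool, called after "Request:" by a JSON object that holds its "api" and its "payload". send_rows: Moves the arm, as the interface text tells. Its arguments: {"type":"object","properties":{"moves":{"type":"array","items":{"type":"object","properties":{"dp":{"type":"array","items":{"type":"number"}},"angular":{"type":"array","items":{"type":"number"}},"gripper":{"type":"number"}}}},"squeeze":{"type":"number"}},"required":["moves"]}

```bash
mkdir -p pics; ls; python3 - <<'E'
from bench import *
import cv2,numpy as np
s=observe();print(s)
for n in ["scene","top"]:
    f=grab_frame(n);cv2.imwrite(f"pics/{n}0.png",f["img"][:,:,::-1]);print(n,f["camera_matrix"],f["position"],f["orientation"])
E
```

```text
pics
{'time': 0.0, 'joints': array([-1.23918519,  0.33388482,  0.03985941,  1.46626893, -0.0133997 ,
        1.34331167, -0.05854589]), 'dq': array([-1.68609601e-04, -6.39721878e-05,  1.11403738e-03, -1.54014877e-04,
        4.48671755e-05, -2.77650143e-03, -6.83802555e-04]), 'joint_torque': array([-1.17240441e-03, -6.56336617e+01,  1.33433897e+00, -4.03832173e+01,
       -6.00115838e-02,  4.42205323e-02,  1.32757095e-04]), 'ee_pos': array([0.27126655, 0.59016885, 0.22167709]), 'orientation': array([ 2.13767714e-01,  9.76884189e-01, -7.94372034e-04, -1.20652933e-04]), 'ft_force': array([0.31678986, 0.29067578, 0.08602114]), 'wrist_torque': array([0.01285756, 0.02220536, 0.0102222 ]), 'gripper_force': 0.0, 'opening': 0.08717384340400576}
scene [[529.92622879   0.         286.54610678]
 [  0.         529.92622879 206.65363255]
 [  0.           0.           1.        ]] [-0.18218263 -1.05121787  0.78572751] [ 0.82370823 -0.22642556  0.13265601 -0.50263167]
top [[408.74624832   0.         285.33222753]
 [  0.         408.74624832 206.82572869]
 [  0.           0.           1.        ]] [0.39465371 0.09167353 1.05777752] [-0.69754723  0.71515774 -0.03832527  0.0225485 ]
```

View pics/top0.png

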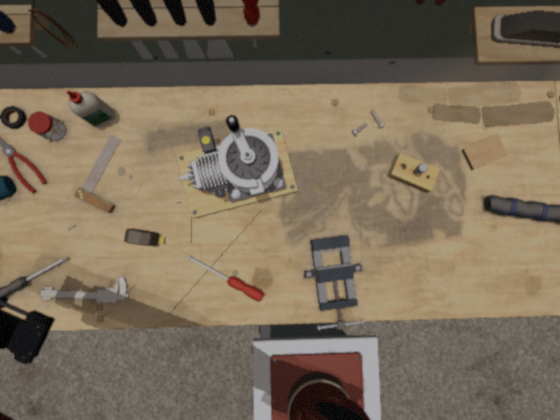

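View pics/scene0.png

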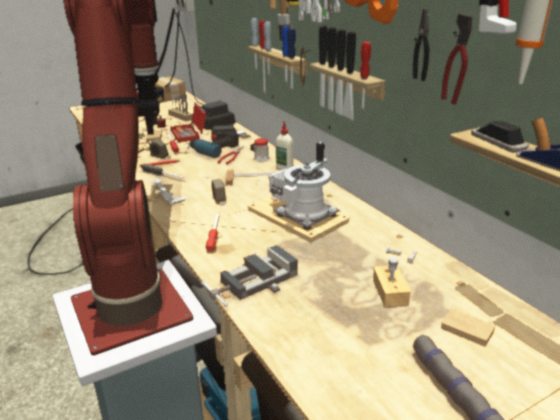

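```bash
cat > h.py <<'E'
from bench import *
import cv2,numpy as np
from scipy.spatial.transform import Rotation as R
def ray(f,u,v,fish=False):
    K=f["camera_matrix"];x=(u-K[0,2])/K[0,0];y=(v-K[1,2])/K[1,1]
    if fish:
        r=np.hypot(x,y);d=np.array([np.sin(r)*x/r,np.sin(r)*y/r,np.cos(r)])
    else: d=np.array([x,y,1.])
    return np.array(f["position"]),R.from_quat(f["orientation"]).apply(d)
def onz(f,u,v,z,fish=False):
    p,d=ray(f,u,v,fish);return p+d*(z-p[2])/d[2]
def proj(f,P,fish=False):
    K=f["camera_matrix"];c=R.from_quat(f["orientation"]).inv().apply(np.atleast_2d(P)-f["position"])
    if fish:
        q=np.hypot(c[:,0],c[:,1]);t=np.arctan2(q,c[:,2])/q;n=c[:,:2]*t[:,None]
    else: n=c[:,:2]/c[:,2:]
    return n*K[0,0]+K[:2,2]
def rect(f,x0,x1,y0,y1,z,mm=1.0,fish=False):
    "orthographic resample of plane z; rows: x decreasing, cols: y decreasing"
    s=mm/1000;X,Y=np.meshgrid(np.arange(x1,x0,-s),np.arange(y1,y0,-s),indexing='ij')
    q=proj(f,np.stack([X.ravel(),Y.ravel(),0*X.ravel()+z],1),fish).reshape(X.shape+(2,)).astype(np.float32)
    return cv2.remap(f["img"][:,:,::-1].copy(),q[...,0],q[...,1],cv2.INTER_CUBIC)
E
python3 - <<'E'
from h import *
f=grab_frame("top");g=grab_frame("scene")
a=cv2.resize(f["img"][95:225,170:310,::-1],None,fx=4,fy=4,interpolation=cv2.INTER_CUBIC)
b=cv2.resize(f["img"][145:200,380:450,::-1],None,fx=3.4,fy=4,interpolation=cv2.INTER_CUBIC)
c=np.zeros((520,800,3),np.uint8);c[:,:560]=a;c[:220,562:800]=b
d=cv2.resize(g["img"][250:312,365:425,::-1],None,fx=3.9,fy=4,interpolation=cv2.INTER_CUBIC);c[230:478,562:796]=d
cv2.imwrite("pics/c1.png",c)
print(onz(f,248,157,.156),onz(f,233,121,.23),onz(f,421,169,.088),onz(f,414,172,.04))
E
```

```text
[0.58596325 0.15103938 0.156     ] [0.6463322  0.17572825 0.23      ] [ 0.56202529 -0.26153166  0.088     ] [ 0.56301361 -0.26071649  0.04      ]
```

View pics/c1.png

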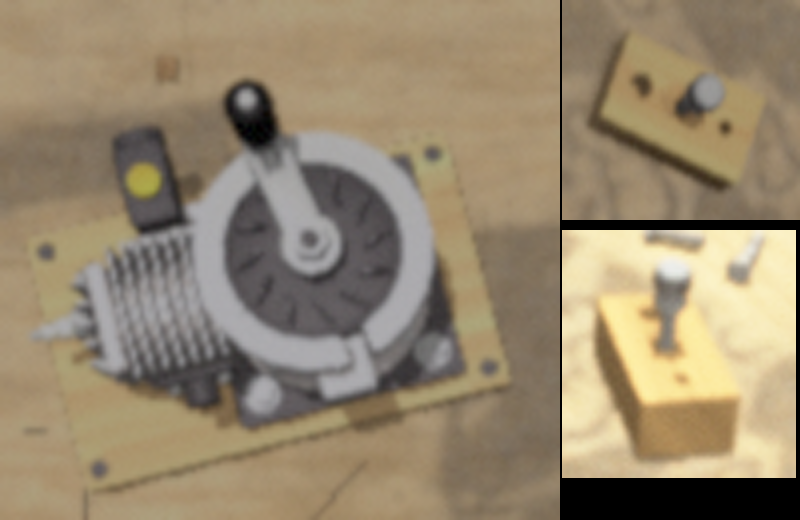

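```bash
python3 - <<'E'
from h import *
f=grab_frame("top");g=grab_frame("scene")
def tri(a,b):
    p,d=ray(f,*a);q,e=ray(g,*b)
    s=np.linalg.lstsq(np.stack([d,-e],1),q-p,rcond=None)[0];return (p+s[0]*d+q+s[1]*e)/2,np.linalg.norm(p+s[0]*d-q-s[1]*e)
print("shelf",tri((279,37),(383,82)))
cp=lambda u,v:(170+u/4-.4,95+v/4-.4)
B=[onz(f,*cp(*c),.018)[:2] for c in [(46,251),(433,153),(488,367),(99,469)]]
ctr=np.mean(B,0);ex=(B[0]+B[1]-B[2]-B[3]);ex/=np.linalg.norm(ex);ey=(B[0]+B[3]-B[1]-B[2]);ey/=np.linalg.norm(ey)
print("board",np.round(B,4),ctr,"ex",ex,np.degrees(np.arctan2(ex[1],ex[0])),"ey",ey,np.degrees(np.arctan2(-ey[0],ey[1])))
C=onz(f,*cp(313.5,250),.156);G=onz(f,*cp(250,100),.23);print("shaft",C,"grip",G,np.linalg.norm((G-C)[:2]))
h=tri((170+312/4,155),(312,170));
m=cv2.inRange(g["img"],(0,0,0),(60,60,60))[138:166,308:332];v,u=np.nonzero(m);print("scene grip",u.mean()+308,v.min()+138,v.max()+138,u.min()+308,u.max()+308)
print("pin",onz(f,422.5,167.6,.096), "blk",[onz(f,380+(u-562)/3.4-.4,145+v/4-.4,.04) for u,v in [(642,84),(726,128)]])
E
```

```text
shelf (array([0.75192321, 0.06797392, 0.41290156]), np.float64(0.04481191612263901))
board [[0.618  0.3315]
 [0.6771 0.0817]
 [0.5365 0.0498]
 [0.4769 0.2986]] [0.57711495 0.19042837] ex [0.97457646 0.22405519] 12.947325969700147 ey [-0.23161359  0.97280787] 13.392089230782013
shaft [0.58573783 0.1510992  0.156     ] grip [0.6493244  0.17753846 0.23      ] 0.06886425743064949
scene grip 319.6020408163265 144 160 317 323
pin [ 0.56396051 -0.26242881  0.096     ] blk [array([ 0.58003698, -0.23381732,  0.04      ]), array([ 0.55045015, -0.295399  ,  0.04      ])]
```

Request:
{"api": "send_rows", "payload": {"moves": [{"dp": [0,0,-1.6],"angular": [0,0,-0.1323],"gripper": 1},{"dp": [0,0,-1.6],"angular": [0,0,-0.1323],"gripper": 1},{"dp": [0,0,-1.6],"angular": [0,0,-0.1323],"gripper": 1},{"dp": [0,0,-1.6],"angular": [0,0,-0.1323],"gripper": 1},{"dp": [0,0,-1.4],"angular": [0,0,-0.1323],"gripper": 1},{"dp": [-2.27,-4.07,0],"gripper": 1},{"dp": [-2.27,-4.07,0],"gripper": 1},{"dp": [-2.27,-4.07,0],"gripper": 1},{"dp": [-2.27,-4.07,0],"gripper": 1},{"dp": [-2.27,-4.07,0],"gripper": 1},{"dp": [-2.27,-4.07,0],"gripper": 1},{"dp": [-2.27,-4.07,0],"gripper": 1},{"dp": [-2.27,-4.07,0],"gripper": 1},{"dp": [-2.27,-4.07,0],"gripper": 1},{"dp": [-2.27,-4.07,0],"gripper": 1},{"dp": [-2.27,-4.07,0],"gripper": 1},{"dp": [-2.27,-4.07,0],"gripper": 1},{"dp": [0,0,0],"gripper": 0}]}}

```text
invalid input at $.moves[5]: expected keys dp, angular, gripper
```

```bash
python3 - <<'E'
from h import *
s=observe();print(s["time"],s["ee_pos"],s["ft_force"],s["opening"],R.from_quat(s["orientation"]).as_matrix().round(4))
f=grab_frame("wrist");print(f["camera_matrix"],f["position"],f["orientation"])
cv2.imwrite("pics/w1.png",f["img"][:,:,::-1])
E
```

```text
0.3 [0.27137996 0.59046166 0.22226031] [-0.93981748 -0.09804898  0.96695254] 0.08699977289718645 [[-9.086e-01  4.176e-01 -2.000e-04]
 [ 4.176e-01  9.086e-01 -5.000e-04]
 [-0.000e+00 -5.000e-04 -1.000e+00]]
[[325.1922621    0.         278.44148486]
 [  0.         325.1922621  217.30987427]
 [  0.           0.           1.        ]] [0.20728656 0.61946834 0.38435239] [0.83470543 0.53485107 0.07025357 0.11075021]
```

View pics/w1.png

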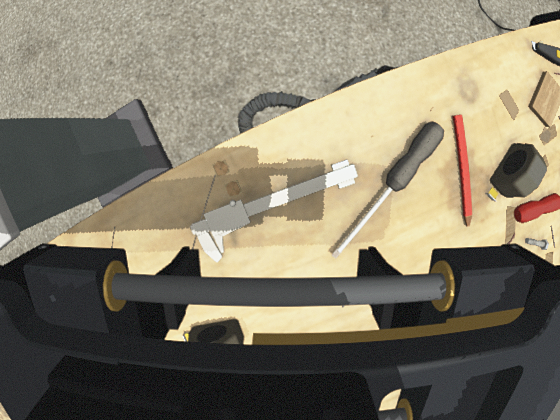

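The call was refused, so the wrist view still shows the start location: bench with caliper and screwdriver, and the gripper at rows 250–420. I'll resend with every key given.

Request:
{"api": "send_rows", "payload": {"moves": [{"dp": [0,0,-1.6],"angular": [0,0,-0.1323],"gripper": 1},{"dp": [0,0,-1.6],"angular": [0,0,-0.1323],"gripper": 1},{"dp": [0,0,-1.6],"angular": [0,0,-0.1323],"gripper": 1},{"dp": [0,0,-1.6],"angular": [0,0,-0.1323],"gripper": 1},{"dp": [0,0,-1.4],"angular": [0,0,-0.1323],"gripper": 1},{"dp": [-2.27,-4.07,0],"angular": [0,0,0],"gripper": 1},{"dp": [-2.27,-4.07,0],"angular": [0,0,0],"gripper": 1},{"dp": [-2.27,-4.07,0],"angular": [0,0,0],"gripper": 1},{"dp": [-2.27,-4.07,0],"angular": [0,0,0],"gripper": 1},{"dp": [-2.27,-4.07,0],"angular": [0,0,0],"gripper": 1},{"dp": [-2.27,-4.07,0],"angular": [0,0,0],"gripper": 1},{"dp": [-2.27,-4.07,0],"angular": [0,0,0],"gripper": 1},{"dp": [-2.27,-4.07,0],"angular": [0,0,0],"gripper": 1},{"dp": [-2.27,-4.07,0],"angular": [0,0,0],"gripper": 1},{"dp": [-2.27,-4.07,0],"angular": [0,0,0],"gripper": 1},{"dp": [-2.27,-4.07,0],"angular": [0,0,0],"gripper": 1},{"dp": [-2.27,-4.07,0],"angular": [0,0,0],"gripper": 1},{"dp": [0,0,0],"angular": [0,0,0],"gripper": 1}]}}

```text
time: 2.6
ee_pos: [0.6502, 0.1726, 0.3]
orientation: [-0.112, 0.994, -0.001, -0.0]
ft_force: [0.1, -0.8, 0.3]
opening: 0.0869
gripper_force: 0.0
```

```bash
python3 - <<'E'
from h import *
s=observe();print(s["time"],s["ee_pos"],s["ft_force"],s["opening"],R.from_quat(s["orientation"]).as_matrix().round(4))
f=grab_frame("wrist");print(f["position"],f["orientation"])
cv2.imwrite("pics/w2.png",f["img"][:,:,::-1])
E
```

```text
2.6 [0.65023941 0.17259954 0.29995959] [ 0.05233957 -0.80041765  0.30450291] 0.08689119088742828 [[-9.750e-01 -2.223e-01  2.000e-04]
 [-2.223e-01  9.750e-01 -2.600e-03]
 [ 4.000e-04 -2.600e-03 -1.000e+00]]
[0.58136212 0.15644795 0.46210978] [0.61824564 0.77502148 0.10141403 0.08263914]
```

View pics/w2.png

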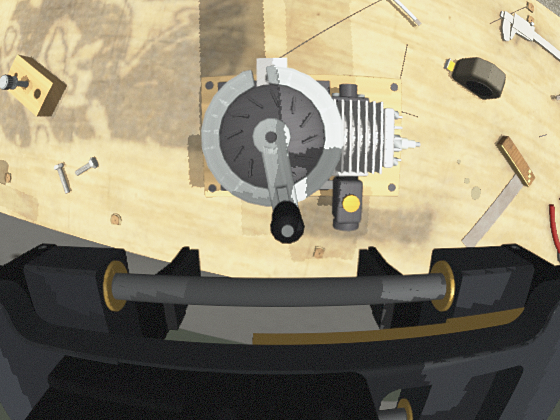

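Wrist view: hub nut at (270,137), grip top at (288,231), boss at (268,70), notch just left of it near (255,82). I'll rectify it next.

```bash
python3 - <<'E'
from h import *
f=grab_frame("wrist");x,y=.5858,.1511
a=rect(f,x-.1,x+.1,y-.1,y+.1,.156,.5,True)
b=rect(f,x-.1,x+.1,y-.1,y+.1,.23,.5,True)
cv2.imwrite("pics/r.png",np.hstack([a,b]))
# fit rim outer circle: radial gradient
g=cv2.GaussianBlur(cv2.cvtColor(a,6),(3,3),0).astype(float)
c=np.array([200.,200.])
for it in range(3):
    P=[]
    for t in np.arange(0,2*np.pi,.03):
        r=np.arange(120,146,.5);u=c[0]+r*np.cos(t);v=c[1]+r*np.sin(t)
        q=cv2.remap(g.astype(np.float32),u[None].astype(np.float32),v[None].astype(np.float32),1)[0]
        d=np.diff(q);i=np.argmax(abs(d));P.append((u[i],v[i]))
    P=np.array(P);A=np.c_[2*P,np.ones(len(P))]
    w=np.ones(len(P),bool)
    for _ in range(8):
        s=np.linalg.lstsq(A[w],(P[w]**2).sum(1),rcond=None)[0];r0=np.sqrt(s[2]+s[:2]@s[:2]);e=np.hypot(*(P-s[:2]).T)-r0;w=abs(e-np.median(e[w]))<max(1.2,1.5*np.std(e[w])*.8)
    c=s[:2]
print("rim c px",c,"r mm",r0/2,w.sum(),len(w),"world",x+.1-c[1]*.0005,y+.1-c[0]*.0005)
m=cv2.inRange(b,(0,0,0),(60,60,60));
E
```

```text
rim c px [201.6567849  198.57158998] r mm 67.1540208819084 94 210 world 0.5865142050086776 0.1502716075523306
```

View pics/r.png

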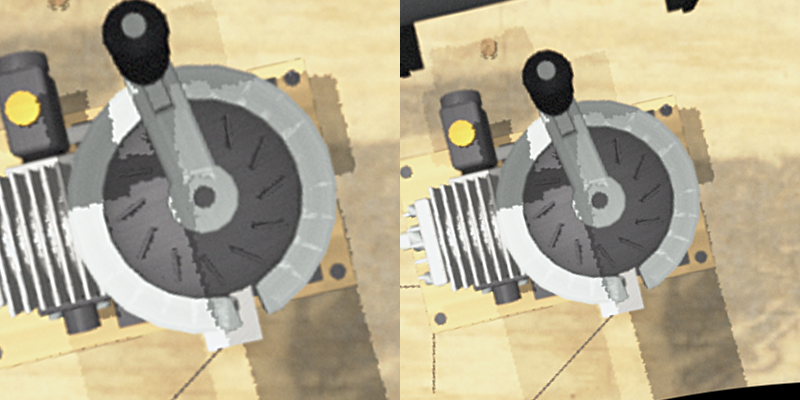

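Grip centre ≈ (0.648, 0.178), shaft ≈ (0.5862, 0.1506), r ≈ 68 mm. Descending over the grip.

Request:
{"api": "send_rows", "payload": {"moves": [{"dp": [0.14,0.55,0],"angular": [0,0,0],"gripper": 1},{"dp": [0,0,2.2],"angular": [0,0,0],"gripper": 0.6},{"dp": [0,0,2.2],"angular": [0,0,0],"gripper": 0.6},{"dp": [0,0,2.2],"angular": [0,0,0],"gripper": 0.3},{"dp": [0,0,2.2],"angular": [0,0,0],"gripper": 0.3},{"dp": [0,0,1.6],"angular": [0,0,0],"gripper": 0.1},{"dp": [0,0,1.0],"angular": [0,0,0],"gripper": 0.0},{"dp": [0,0,0],"angular": [0,0,0],"gripper": -0.2},{"dp": [0,0,0],"angular": [0,0,0],"gripper": -1},{"dp": [0,0,0],"angular": [0,0,0],"gripper": -1},{"dp": [0,0,0],"angular": [0,0,0],"gripper": -1},{"dp": [0,0,0],"angular": [0,0,0],"gripper": -1}], "squeeze": 45}}

```text
time: 4.2
ee_pos: [0.6461, 0.1823, 0.1873]
orientation: [-0.115, 0.993, 0.0, 0.001]
ft_force: [-0.3, -2.6, 4.0]
opening: 0.0255
gripper_force: 45.0
```

```bash
python3 - <<'E'
from h import *
s=observe();print(s["time"],s["ee_pos"],s["ft_force"],s["wrist_torque"],s["opening"],s["gripper_force"])
f=grab_frame("top");s=observe();print(s["time"],s["ee_pos"],s["ft_force"],s["opening"],s["gripper_force"])
E
```

```text
4.2 [0.64605458 0.18228032 0.18731124] [-0.28096324 -2.57957971  3.98533628] [-0.31510104  0.09435728  0.02585595] 0.0255243041519753 45.000030202791095
4.25 [0.64604582 0.18228304 0.18724072] [-1.11114393 -2.07691988  4.71299477] 0.02510165879076953 44.99995448626578
```

```bash
cat > gen.py <<'E'
import json,sys,numpy as np
# usage: gen.py r cx cy th1 th2 ... (cm, centre in engine frame ex,ey rel. to initial guess); commanded point kept in P.json
def gen(r,c,ths,g=-1):
    P=np.array(json.load(open("P.json")));rows=[]
    for t in ths:
        T=np.array(c)+r*np.array([np.cos(t),-np.sin(t)])
        d=np.round((T-P)*[-1,1],2);P=P+d*[-1,1];rows.append({"dp":[float(d[0]),float(d[1]),0],"angular":[0,0,0],"gripper":g})
    json.dump(P.tolist(),open("P.json","w"));print(json.dumps(rows))
E
python3 - <<'E'
import json,numpy as np
from gen import gen
json.dump([6.76*np.cos(.26),6.76*np.sin(.26)],open("P.json","w"))
gen(6.76,(0,0),[-.22,-.14,-.06,.02,.1,.16])
E
```

```text
[{"dp": [-0.06, -0.26, 0], "angular": [0, 0, 0], "gripper": -1}, {"dp": [-0.1, -0.53, 0], "angular": [0, 0, 0], "gripper": -1}, {"dp": [-0.06, -0.54, 0], "angular": [0, 0, 0], "gripper": -1}, {"dp": [-0.01, -0.54, 0], "angular": [0, 0, 0], "gripper": -1}, {"dp": [0.04, -0.54, 0], "angular": [0, 0, 0], "gripper": -1}, {"dp": [0.05, -0.4, 0], "angular": [0, 0, 0], "gripper": -1}]
```

Request:
{"api": "send_rows", "payload": {"moves": [{"dp": [-0.06,-0.26,0],"angular": [0,0,0],"gripper": -1},{"dp": [-0.1,-0.53,0],"angular": [0,0,0],"gripper": -1},{"dp": [-0.06,-0.54,0],"angular": [0,0,0],"gripper": -1},{"dp": [-0.01,-0.54,0],"angular": [0,0,0],"gripper": -1},{"dp": [0.04,-0.54,0],"angular": [0,0,0],"gripper": -1},{"dp": [0.05,-0.4,0],"angular": [0,0,0],"gripper": -1}]}}

```text
time: 5.0
ee_pos: [0.6535, 0.1562, 0.1873]
orientation: [-0.115, 0.993, 0.001, 0.0]
ft_force: [-1.0, 0.9, 4.7]
opening: 0.0248
gripper_force: 45.0
```

```bash
cat > st.py <<'E'
from bench import *
import numpy as np,json
def st():
    s=observe();a=np.radians(13.2);ex=np.array([np.cos(a),np.sin(a)]);ey=np.array([-np.sin(a),np.cos(a)])
    p=s["ee_pos"][:2]-[.5864,.1505];F=s["ft_force"][:2];P=json.load(open("P.json"))
    print("t",s["time"],"pos eng cm",round(p@ex*100,3),round(p@ey*100,3),"cmd",np.round(P,3),"F eng",round(F@ex,1),round(F@ey,1),"Fz",round(s["ft_force"][2],1),"z",s["ee_pos"][2],"op",s["opening"],"q",s["orientation"].round(4))
E
python3 -c "
from st import *
st();grab_frame('top');st()"
```

```text
t 5.0 pos eng cm 6.667 -0.974 cmd [ 6.673 -1.072] F eng -0.7 1.1 Fz 4.7 z 0.1872642508444112 op 0.024849044340555848 q [-1.154e-01  9.933e-01  7.000e-04  4.000e-04]
t 5.05 pos eng cm 6.658 -1.047 cmd [ 6.673 -1.072] F eng -2.0 0.2 Fz 6.0 z 0.1872688544301424 op 0.025289408566114422 q [-1.152e-01  9.933e-01  5.000e-04  4.000e-04]
```

```bash
python3 -c "
from gen import gen
gen(6.76,(0,0),[.22,.32,.42,.52,.62,.7])"
```

```text
[{"dp": [0.08, -0.4, 0], "angular": [0, 0, 0], "gripper": -1}, {"dp": [0.18, -0.65, 0], "angular": [0, 0, 0], "gripper": -1}, {"dp": [0.24, -0.63, 0], "angular": [0, 0, 0], "gripper": -1}, {"dp": [0.31, -0.61, 0], "angular": [0, 0, 0], "gripper": -1}, {"dp": [0.36, -0.57, 0], "angular": [0, 0, 0], "gripper": -1}, {"dp": [0.33, -0.42, 0], "angular": [0, 0, 0], "gripper": -1}]
```

Request:
{"api": "send_rows", "payload": {"moves": [{"dp": [0.08,-0.4,0],"angular": [0,0,0],"gripper": -1},{"dp": [0.18,-0.65,0],"angular": [0,0,0],"gripper": -1},{"dp": [0.24,-0.63,0],"angular": [0,0,0],"gripper": -1},{"dp": [0.31,-0.61,0],"angular": [0,0,0],"gripper": -1},{"dp": [0.36,-0.57,0],"angular": [0,0,0],"gripper": -1},{"dp": [0.33,-0.42,0],"angular": [0,0,0],"gripper": -1}]}}

```text
time: 5.8
ee_pos: [0.6468, 0.1204, 0.1873]
orientation: [-0.115, 0.993, 0.0, 0.001]
ft_force: [-0.0, 0.9, 4.8]
opening: 0.0255
gripper_force: 45.0
```

```bash
python3 -c "
from st import *
st();grab_frame('top');st()
from gen import gen
gen(6.76,(0,0),[.77,.87,.97,1.07,1.17,1.25])"
```

```text
t 5.8 pos eng cm 5.191 -4.311 cmd [ 5.173 -4.352] F eng 0.2 0.9 Fz 4.8 z 0.18725114600498882 op 0.02548696474957936 q [-1.153e-01  9.933e-01  4.000e-04  8.000e-04]
t 5.85 pos eng cm 5.14 -4.383 cmd [ 5.173 -4.352] F eng -0.7 0.7 Fz 5.8 z 0.1872259509573211 op 0.025238525757948774 q [-1.149e-01  9.934e-01  2.000e-04  5.000e-04]
[{"dp": [0.32, -0.35, 0], "angular": [0, 0, 0], "gripper": -1}, {"dp": [0.49, -0.46, 0], "angular": [0, 0, 0], "gripper": -1}, {"dp": [0.54, -0.41, 0], "angular": [0, 0, 0], "gripper": -1}, {"dp": [0.58, -0.36, 0], "angular": [0, 0, 0], "gripper": -1}, {"dp": [0.61, -0.29, 0], "angular": [0, 0, 0], "gripper": -1}, {"dp": [0.5, -0.19, 0], "angular": [0, 0, 0], "gripper": -1}]
```

Request:
{"api": "send_rows", "payload": {"moves": [{"dp": [0.32,-0.35,0],"angular": [0,0,0],"gripper": -1},{"dp": [0.49,-0.46,0],"angular": [0,0,0],"gripper": -1},{"dp": [0.54,-0.41,0],"angular": [0,0,0],"gripper": -1},{"dp": [0.58,-0.36,0],"angular": [0,0,0],"gripper": -1},{"dp": [0.61,-0.29,0],"angular": [0,0,0],"gripper": -1},{"dp": [0.5,-0.19,0],"angular": [0,0,0],"gripper": -1}]}}

```text
time: 6.6
ee_pos: [0.6221, 0.0925, 0.1872]
orientation: [-0.115, 0.993, -0.0, 0.001]
ft_force: [1.6, -0.8, 5.3]
opening: 0.0252
gripper_force: 45.0
```

```bash
python3 -c "
from st import *
st();grab_frame('top');st()
from gen import gen
gen(6.76,(0,0),[1.31,1.40,1.49,1.58,1.66,1.72])"
```

```text
t 6.6 pos eng cm 2.148 -6.461 cmd [ 2.133 -6.412] F eng 1.4 -1.2 Fz 5.3 z 0.1872269682602122 op 0.025249455852881166 q [-1.149e-01  9.934e-01 -2.000e-04  1.000e-03]
t 6.65 pos eng cm 2.086 -6.49 cmd [ 2.133 -6.412] F eng 0.7 -1.9 Fz 6.4 z 0.18719825169852827 op 0.025062693174900764 q [-1.146e-01  9.934e-01 -2.000e-04  7.000e-04]
[{"dp": [0.39, -0.12, 0], "angular": [0, 0, 0], "gripper": -1}, {"dp": [0.59, -0.13, 0], "angular": [0, 0, 0], "gripper": -1}, {"dp": [0.61, -0.08, 0], "angular": [0, 0, 0], "gripper": -1}, {"dp": [0.61, -0.02, 0], "angular": [0, 0, 0], "gripper": -1}, {"dp": [0.54, 0.03, 0], "angular": [0, 0, 0], "gripper": -1}, {"dp": [0.4, 0.05, 0], "angular": [0, 0, 0], "gripper": -1}]
```

Request:
{"api": "send_rows", "payload": {"moves": [{"dp": [0.39,-0.12,0],"angular": [0,0,0],"gripper": -1},{"dp": [0.59,-0.13,0],"angular": [0,0,0],"gripper": -1},{"dp": [0.61,-0.08,0],"angular": [0,0,0],"gripper": -1},{"dp": [0.61,-0.02,0],"angular": [0,0,0],"gripper": -1},{"dp": [0.54,0.03,0],"angular": [0,0,0],"gripper": -1},{"dp": [0.4,0.05,0],"angular": [0,0,0],"gripper": -1}]}}

```text
time: 7.4
ee_pos: [0.5921, 0.0818, 0.1872]
orientation: [-0.114, 0.993, -0.001, 0.001]
ft_force: [2.0, -3.3, 6.3]
opening: 0.0252
gripper_force: 45.0
```

```bash
python3 -c "
from st import *
st();grab_frame('top');st()"
```

```text
t 7.4 pos eng cm -1.012 -6.82 cmd [-1.007 -6.682] F eng 1.2 -3.6 Fz 6.3 z 0.18719617423731844 op 0.025209100484694928 q [-1.145e-01  9.934e-01 -7.000e-04  8.000e-04]
t 7.45 pos eng cm -1.057 -6.816 cmd [-1.007 -6.682] F eng 0.2 -4.9 Fz 6.8 z 0.18719125251995183 op 0.025241164394169034 q [-1.144e-01  9.934e-01 -7.000e-04  6.000e-04]
```

```bash
cat > fit.py <<'E'
import numpy as np
def fit(P):
    P=np.array(P);A=np.c_[2*P,np.ones(len(P))];s=np.linalg.lstsq(A,(P**2).sum(1),rcond=None)[0];r=np.sqrt(s[2]+s[:2]@s[:2])
    print("c",s[:2],"r",r,"res mm",(np.hypot(*(P-s[:2]).T)-r)*10);return s[:2],r
E
python3 -c "
from fit import *
from gen import gen
c,r=fit([(6.538,1.733),(6.658,-1.047),(5.14,-4.383),(2.086,-6.49),(-1.057,-6.816)])
p=np.array([-1.057,-6.816])-c;print(np.arctan2(-p[1],p[0]))
"
```

```text
c [-0.1772957   0.05129137] r 6.9228895089742455 res mm [-0.00220927  0.00080322  0.00734798 -0.01112264  0.00517919]
1.698203067502694
```

```bash
python3 -c "
from gen import *
t=1.698+np.cumsum([.05,.09]+[.12]*14)
gen(6.923,(-.177,.051),t);print(t[-1])"
```

```text
[{"dp": [0.39, -0.08, 0], "angular": [0, 0, 0], "gripper": -1}, {"dp": [0.61, 0.14, 0], "angular": [0, 0, 0], "gripper": -1}, {"dp": [0.78, 0.26, 0], "angular": [0, 0, 0], "gripper": -1}, {"dp": [0.75, 0.36, 0], "angular": [0, 0, 0], "gripper": -1}, {"dp": [0.7, 0.45, 0], "angular": [0, 0, 0], "gripper": -1}, {"dp": [0.64, 0.52, 0], "angular": [0, 0, 0], "gripper": -1}, {"dp": [0.58, 0.6, 0], "angular": [0, 0, 0], "gripper": -1}, {"dp": [0.5, 0.67, 0], "angular": [0, 0, 0], "gripper": -1}, {"dp": [0.41, 0.72, 0], "angular": [0, 0, 0], "gripper": -1}, {"dp": [0.33, 0.76, 0], "angular": [0, 0, 0], "gripper": -1}, {"dp": [0.23, 0.8, 0], "angular": [0, 0, 0], "gripper": -1}, {"dp": [0.14, 0.82, 0], "angular": [0, 0, 0], "gripper": -1}, {"dp": [0.03, 0.83, 0], "angular": [0, 0, 0], "gripper": -1}, {"dp": [-0.06, 0.82, 0], "angular": [0, 0, 0], "gripper": -1}, {"dp": [-0.16, 0.82, 0], "angular": [0, 0, 0], "gripper": -1}, {"dp": [-0.26, 0.79, 0], "angular": [0, 0, 0], "gripper": -1}]
3.5180000000000007
```

Request:
{"api": "send_rows", "payload": {"moves": [{"dp": [0.39,-0.08,0],"angular": [0,0,0],"gripper": -1},{"dp": [0.61,0.14,0],"angular": [0,0,0],"gripper": -1},{"dp": [0.78,0.26,0],"angular": [0,0,0],"gripper": -1},{"dp": [0.75,0.36,0],"angular": [0,0,0],"gripper": -1},{"dp": [0.7,0.45,0],"angular": [0,0,0],"gripper": -1},{"dp": [0.64,0.52,0],"angular": [0,0,0],"gripper": -1}]}}

```text
time: 8.2
ee_pos: [0.5518, 0.089, 0.1873]
orientation: [-0.114, 0.993, -0.001, 0.002]
ft_force: [9.0, -5.7, 2.1]
opening: 0.0254
gripper_force: 45.0
```

```bash
python3 -c "
from st import *
st()"
```

```text
t 8.2 pos eng cm -4.775 -5.196 cmd [-6.617  2.598] F eng 7.5 -7.6 Fz 2.1 z 0.1872908926241273 op 0.0253948875696677 q [-1.144e-01  9.934e-01 -9.000e-04  2.100e-03]
```

Request:
{"api": "send_rows", "payload": {"moves": [{"dp": [0.58,0.6,0],"angular": [0,0,0],"gripper": -1},{"dp": [0.5,0.67,0],"angular": [0,0,0],"gripper": -1},{"dp": [0.41,0.72,0],"angular": [0,0,0],"gripper": -1},{"dp": [0.33,0.76,0],"angular": [0,0,0],"gripper": -1},{"dp": [0.23,0.8,0],"angular": [0,0,0],"gripper": -1},{"dp": [0.14,0.82,0],"angular": [0,0,0],"gripper": -1}]}}

```text
time: 8.95
ee_pos: [0.5193, 0.1257, 0.1872]
orientation: [-0.114, 0.993, -0.001, 0.0]
ft_force: [0.8, -6.4, 9.2]
opening: 0.0251
gripper_force: 45.0
```

```bash
python3 -c "
from st import *
st()"
```

```text
t 8.95 pos eng cm -7.098 -0.878 cmd [-6.617  2.598] F eng -0.7 -6.4 Fz 9.2 z 0.18715961095885328 op 0.02512847729746827 q [-1.140e-01  9.935e-01 -1.200e-03  5.000e-04]
```

Request:
{"api": "send_rows", "payload": {"moves": [{"dp": [0.03,0.83,0],"angular": [0,0,0],"gripper": -1},{"dp": [-0.06,0.82,0],"angular": [0,0,0],"gripper": -1},{"dp": [-0.16,0.82,0],"angular": [0,0,0],"gripper": -1},{"dp": [-0.26,0.79,0],"angular": [0,0,0],"gripper": -1}]}}

```text
time: 9.45
ee_pos: [0.5155, 0.1619, 0.1871]
orientation: [-0.115, 0.993, 0.001, 0.0]
ft_force: [1.4, 2.8, 5.4]
opening: 0.0252
gripper_force: 45.0
```

```bash
python3 -c "
from st import *
st()
from gen import *
t=3.518+np.cumsum([.12]*8)
gen(6.923,(-.177,.051),t);print(t[-1])"
```

```text
t 9.45 pos eng cm -6.643 2.728 cmd [-6.617  2.598] F eng 2.1 2.4 Fz 5.4 z 0.18711908324645563 op 0.02515775432889342 q [-1.154e-01  9.933e-01  6.000e-04  3.000e-04]
[{"dp": [-0.35, 0.75, 0], "angular": [0, 0, 0], "gripper": -1}, {"dp": [-0.44, 0.71, 0], "angular": [0, 0, 0], "gripper": -1}, {"dp": [-0.52, 0.64, 0], "angular": [0, 0, 0], "gripper": -1}, {"dp": [-0.59, 0.58, 0], "angular": [0, 0, 0], "gripper": -1}, {"dp": [-0.66, 0.51, 0], "angular": [0, 0, 0], "gripper": -1}, {"dp": [-0.72, 0.42, 0], "angular": [0, 0, 0], "gripper": -1}, {"dp": [-0.76, 0.34, 0], "angular": [0, 0, 0], "gripper": -1}, {"dp": [-0.79, 0.24, 0], "angular": [0, 0, 0], "gripper": -1}]
4.478
```

Request:
{"api": "send_rows", "payload": {"moves": [{"dp": [-0.35,0.75,0],"angular": [0,0,0],"gripper": -1},{"dp": [-0.44,0.71,0],"angular": [0,0,0],"gripper": -1},{"dp": [-0.52,0.64,0],"angular": [0,0,0],"gripper": -1},{"dp": [-0.59,0.58,0],"angular": [0,0,0],"gripper": -1},{"dp": [-0.66,0.51,0],"angular": [0,0,0],"gripper": -1},{"dp": [-0.72,0.42,0],"angular": [0,0,0],"gripper": -1},{"dp": [-0.76,0.34,0],"angular": [0,0,0],"gripper": -1},{"dp": [-0.79,0.24,0],"angular": [0,0,0],"gripper": -1}]}}

```text
time: 10.45
ee_pos: [0.5534, 0.2129, 0.1871]
orientation: [-0.115, 0.993, 0.0, 0.0]
ft_force: [-0.1, -0.6, 8.8]
opening: 0.0252
gripper_force: 45.0
```

```bash
python3 -c "
from st import *
st()
from gen import *
t=4.478+np.cumsum([.12]*8)
gen(6.923,(-.177,.051),t);print(t[-1])"
```

```text
t 10.45 pos eng cm -1.788 6.827 cmd [-1.787  6.788] F eng -0.2 -0.6 Fz 8.8 z 0.18709773799201362 op 0.025237585440793756 q [-1.152e-01  9.933e-01  0.000e+00  1.000e-04]
[{"dp": [-0.82, 0.14, 0], "angular": [0, 0, 0], "gripper": -1}, {"dp": [-0.83, 0.05, 0], "angular": [0, 0, 0], "gripper": -1}, {"dp": [-0.83, -0.06, 0], "angular": [0, 0, 0], "gripper": -1}, {"dp": [-0.81, -0.15, 0], "angular": [0, 0, 0], "gripper": -1}, {"dp": [-0.8, -0.25, 0], "angular": [0, 0, 0], "gripper": -1}, {"dp": [-0.75, -0.34, 0], "angular": [0, 0, 0], "gripper": -1}, {"dp": [-0.71, -0.44, 0], "angular": [0, 0, 0], "gripper": -1}, {"dp": [-0.65, -0.51, 0], "angular": [0, 0, 0], "gripper": -1}]
5.438
```

Request:
{"api": "send_rows", "payload": {"moves": [{"dp": [-0.82,0.14,0],"angular": [0,0,0],"gripper": -1},{"dp": [-0.83,0.05,0],"angular": [0,0,0],"gripper": -1},{"dp": [-0.83,-0.06,0],"angular": [0,0,0],"gripper": -1},{"dp": [-0.81,-0.15,0],"angular": [0,0,0],"gripper": -1},{"dp": [-0.8,-0.25,0],"angular": [0,0,0],"gripper": -1},{"dp": [-0.75,-0.34,0],"angular": [0,0,0],"gripper": -1},{"dp": [-0.71,-0.44,0],"angular": [0,0,0],"gripper": -1},{"dp": [-0.65,-0.51,0],"angular": [0,0,0],"gripper": -1}]}}

```text
time: 11.45
ee_pos: [0.6171, 0.2118, 0.1872]
orientation: [-0.115, 0.993, 0.0, -0.0]
ft_force: [-1.5, -1.3, 8.0]
opening: 0.025
gripper_force: 45.0
```

```bash
python3 -c "
from st import *
st()
from gen import *
t=5.438+np.cumsum([.12]*15)
gen(6.923,(-.177,.051),t);print(t[-1])"
```

```text
t 11.45 pos eng cm 4.391 5.271 cmd [4.413 5.228] F eng -1.8 -0.9 Fz 8.0 z 0.187193236702851 op 0.0249574708492402 q [-1.152e-01  9.933e-01  2.000e-04 -0.000e+00]
[{"dp": [-0.59, -0.59, 0], "angular": [0, 0, 0], "gripper": -1}, {"dp": [-0.51, -0.65, 0], "angular": [0, 0, 0], "gripper": -1}, {"dp": [-0.43, -0.71, 0], "angular": [0, 0, 0], "gripper": -1}, {"dp": [-0.35, -0.75, 0], "angular": [0, 0, 0], "gripper": -1}, {"dp": [-0.25, -0.8, 0], "angular": [0, 0, 0], "gripper": -1}, {"dp": [-0.15, -0.81, 0], "angular": [0, 0, 0], "gripper": -1}, {"dp": [-0.05, -0.83, 0], "angular": [0, 0, 0], "gripper": -1}, {"dp": [0.04, -0.83, 0], "angular": [0, 0, 0], "gripper": -1}, {"dp": [0.15, -0.82, 0], "angular": [0, 0, 0], "gripper": -1}, {"dp": [0.24, -0.79, 0], "angular": [0, 0, 0], "gripper": -1}, {"dp": [0.33, -0.76, 0], "angular": [0, 0, 0], "gripper": -1}, {"dp": [0.43, -0.72, 0], "angular": [0, 0, 0], "gripper": -1}, {"dp": [0.5, -0.65, 0], "angular": [0, 0, 0], "gripper": -1}, {"dp": [0.58, -0.6, 0], "angular": [0, 0, 0], "gripper": -1}, {"dp": [0.65, -0.52, 0], "angular": [0, 0, 0], "gripper": -1}]
7.238
```

Request:
{"api": "send_rows", "payload": {"moves": [{"dp": [-0.59,-0.59,0],"angular": [0,0,0],"gripper": -1},{"dp": [-0.51,-0.65,0],"angular": [0,0,0],"gripper": -1},{"dp": [-0.43,-0.71,0],"angular": [0,0,0],"gripper": -1},{"dp": [-0.35,-0.75,0],"angular": [0,0,0],"gripper": -1},{"dp": [-0.25,-0.8,0],"angular": [0,0,0],"gripper": -1},{"dp": [-0.15,-0.81,0],"angular": [0,0,0],"gripper": -1},{"dp": [-0.05,-0.83,0],"angular": [0,0,0],"gripper": -1},{"dp": [0.04,-0.83,0],"angular": [0,0,0],"gripper": -1},{"dp": [0.15,-0.82,0],"angular": [0,0,0],"gripper": -1},{"dp": [0.24,-0.79,0],"angular": [0,0,0],"gripper": -1},{"dp": [0.33,-0.76,0],"angular": [0,0,0],"gripper": -1},{"dp": [0.43,-0.72,0],"angular": [0,0,0],"gripper": -1},{"dp": [0.5,-0.65,0],"angular": [0,0,0],"gripper": -1},{"dp": [0.58,-0.6,0],"angular": [0,0,0],"gripper": -1},{"dp": [0.65,-0.52,0],"angular": [0,0,0],"gripper": -1}]}}

```text
time: 13.32
ee_pos: [0.6364, 0.1046, 0.1872]
orientation: [-0.115, 0.993, 0.0, 0.001]
ft_force: [0.3, 0.9, 7.6]
opening: 0.0253
gripper_force: 45.0
```

```bash
python3 -c "
from st import *
st()
from gen import *
t=7.238+np.cumsum([.12]*18)
gen(6.923,(-.177,.051),t);print(t[-1])"
```

```text
t 13.325 pos eng cm 3.818 -5.605 cmd [ 3.823 -5.602] F eng 0.5 0.8 Fz 7.6 z 0.18717686505587358 op 0.025345774514071634 q [-1.150e-01  9.934e-01  0.000e+00  6.000e-04]
[{"dp": [0.71, -0.44, 0], "angular": [0, 0, 0], "gripper": -1}, {"dp": [0.75, -0.35, 0], "angular": [0, 0, 0], "gripper": -1}, {"dp": [0.79, -0.25, 0], "angular": [0, 0, 0], "gripper": -1}, {"dp": [0.81, -0.17, 0], "angular": [0, 0, 0], "gripper": -1}, {"dp": [0.83, -0.06, 0], "angular": [0, 0, 0], "gripper": -1}, {"dp": [0.83, 0.04, 0], "angular": [0, 0, 0], "gripper": -1}, {"dp": [0.82, 0.13, 0], "angular": [0, 0, 0], "gripper": -1}, {"dp": [0.79, 0.24, 0], "angular": [0, 0, 0], "gripper": -1}, {"dp": [0.77, 0.32, 0], "angular": [0, 0, 0], "gripper": -1}, {"dp": [0.72, 0.42, 0], "angular": [0, 0, 0], "gripper": -1}, {"dp": [0.66, 0.5, 0], "angular": [0, 0, 0], "gripper": -1}, {"dp": [0.6, 0.57, 0], "angular": [0, 0, 0], "gripper": -1}, {"dp": [0.53, 0.64, 0], "angular": [0, 0, 0], "gripper": -1}, {"dp": [0.44, 0.7, 0], "angular": [0, 0, 0], "gripper": -1}, {"dp": [0.36, 0.75, 0], "angular": [0, 0, 0], "gripper": -1}, {"dp": [0.27, 0.79, 0], "angular": [0, 0, 0], "gripper": -1}, {"dp": [0.17, 0.81, 0], "angular": [0, 0, 0], "gripper": -1}, {"dp": [0.07, 0.83, 0], "angular": [0, 0, 0], "gripper": -1}]
9.398000000000001
```

Request:
{"api": "send_rows", "payload": {"moves": [{"dp": [0.71,-0.44,0],"angular": [0,0,0],"gripper": -1},{"dp": [0.75,-0.35,0],"angular": [0,0,0],"gripper": -1},{"dp": [0.79,-0.25,0],"angular": [0,0,0],"gripper": -1},{"dp": [0.81,-0.17,0],"angular": [0,0,0],"gripper": -1},{"dp": [0.83,-0.06,0],"angular": [0,0,0],"gripper": -1},{"dp": [0.83,0.04,0],"angular": [0,0,0],"gripper": -1},{"dp": [0.82,0.13,0],"angular": [0,0,0],"gripper": -1},{"dp": [0.79,0.24,0],"angular": [0,0,0],"gripper": -1},{"dp": [0.77,0.32,0],"angular": [0,0,0],"gripper": -1},{"dp": [0.72,0.42,0],"angular": [0,0,0],"gripper": -1},{"dp": [0.66,0.5,0],"angular": [0,0,0],"gripper": -1},{"dp": [0.6,0.57,0],"angular": [0,0,0],"gripper": -1},{"dp": [0.53,0.64,0],"angular": [0,0,0],"gripper": -1},{"dp": [0.44,0.7,0],"angular": [0,0,0],"gripper": -1},{"dp": [0.36,0.75,0],"angular": [0,0,0],"gripper": -1},{"dp": [0.27,0.79,0],"angular": [0,0,0],"gripper": -1},{"dp": [0.17,0.81,0],"angular": [0,0,0],"gripper": -1},{"dp": [0.07,0.83,0],"angular": [0,0,0],"gripper": -1}]}}

```text
time: 15.58
ee_pos: [0.5175, 0.1307, 0.1871]
orientation: [-0.114, 0.993, -0.001, -0.0]
ft_force: [-1.1, -5.7, 9.7]
opening: 0.0256
gripper_force: 45.0
```

```bash
python3 -c "
from st import *
st()
from gen import *
t=9.398+np.cumsum([.12]*17)
gen(6.923,(-.177,.051),t);print(t[-1])"
```

```text
t 15.575 pos eng cm -7.156 -0.354 cmd [-7.097 -0.132] F eng -2.4 -5.3 Fz 9.7 z 0.18709167319581044 op 0.025572162913037357 q [-0.1139  0.9935 -0.0013 -0.    ]
[{"dp": [-0.03, 0.83, 0], "angular": [0, 0, 0], "gripper": -1}, {"dp": [-0.12, 0.82, 0], "angular": [0, 0, 0], "gripper": -1}, {"dp": [-0.23, 0.8, 0], "angular": [0, 0, 0], "gripper": -1}, {"dp": [-0.32, 0.76, 0], "angular": [0, 0, 0], "gripper": -1}, {"dp": [-0.4, 0.73, 0], "angular": [0, 0, 0], "gripper": -1}, {"dp": [-0.5, 0.67, 0], "angular": [0, 0, 0], "gripper": -1}, {"dp": [-0.56, 0.6, 0], "angular": [0, 0, 0], "gripper": -1}, {"dp": [-0.64, 0.54, 0], "angular": [0, 0, 0], "gripper": -1}, {"dp": [-0.69, 0.45, 0], "angular": [0, 0, 0], "gripper": -1}, {"dp": [-0.75, 0.37, 0], "angular": [0, 0, 0], "gripper": -1}, {"dp": [-0.78, 0.27, 0], "angular": [0, 0, 0], "gripper": -1}, {"dp": [-0.81, 0.18, 0], "angular": [0, 0, 0], "gripper": -1}, {"dp": [-0.83, 0.08, 0], "angular": [0, 0, 0], "gripper": -1}, {"dp": [-0.83, -0.02, 0], "angular": [0, 0, 0], "gripper": -1}, {"dp": [-0.82, -0.12, 0], "angular": [0, 0, 0], "gripper": -1}, {"dp": [-0.8, -0.21, 0], "angular": [0, 0, 0], "gripper": -1}, {"dp": [-0.77, -0.31, 0], "angular": [0, 0, 0], "gripper": -1}]
11.438
```

Request:
{"api": "send_rows", "payload": {"moves": [{"dp": [-0.03,0.83,0],"angular": [0,0,0],"gripper": -1},{"dp": [-0.12,0.82,0],"angular": [0,0,0],"gripper": -1},{"dp": [-0.23,0.8,0],"angular": [0,0,0],"gripper": -1},{"dp": [-0.32,0.76,0],"angular": [0,0,0],"gripper": -1},{"dp": [-0.4,0.73,0],"angular": [0,0,0],"gripper": -1},{"dp": [-0.5,0.67,0],"angular": [0,0,0],"gripper": -1},{"dp": [-0.56,0.6,0],"angular": [0,0,0],"gripper": -1},{"dp": [-0.64,0.54,0],"angular": [0,0,0],"gripper": -1},{"dp": [-0.69,0.45,0],"angular": [0,0,0],"gripper": -1},{"dp": [-0.75,0.37,0],"angular": [0,0,0],"gripper": -1},{"dp": [-0.78,0.27,0],"angular": [0,0,0],"gripper": -1},{"dp": [-0.81,0.18,0],"angular": [0,0,0],"gripper": -1},{"dp": [-0.83,0.08,0],"angular": [0,0,0],"gripper": -1},{"dp": [-0.83,-0.02,0],"angular": [0,0,0],"gripper": -1},{"dp": [-0.82,-0.12,0],"angular": [0,0,0],"gripper": -1},{"dp": [-0.8,-0.21,0],"angular": [0,0,0],"gripper": -1},{"dp": [-0.77,-0.31,0],"angular": [0,0,0],"gripper": -1}]}}

```text
time: 17.7
ee_pos: [0.5987, 0.2187, 0.1871]
orientation: [-0.115, 0.993, 0.0, -0.0]
ft_force: [-2.4, 0.2, 8.8]
opening: 0.0253
gripper_force: 45.0
```

```bash
python3 -c "
from st import *
st()
from gen import *
t=11.438+np.cumsum([.12]*7+[.11,.09,.06,.03])
gen(6.923,(-.177,.051),t);print(t[-1]-4*np.pi)"
```

```text
t 17.7 pos eng cm 2.758 6.356 cmd [2.783 6.308] F eng -2.2 0.8 Fz 8.8 z 0.18714985177690996 op 0.02525409092304523 q [-1.153e-01  9.933e-01  2.000e-04 -1.000e-04]
[{"dp": [-0.73, -0.4, 0], "angular": [0, 0, 0], "gripper": -1}, {"dp": [-0.68, -0.48, 0], "angular": [0, 0, 0], "gripper": -1}, {"dp": [-0.61, -0.57, 0], "angular": [0, 0, 0], "gripper": -1}, {"dp": [-0.54, -0.63, 0], "angular": [0, 0, 0], "gripper": -1}, {"dp": [-0.46, -0.69, 0], "angular": [0, 0, 0], "gripper": -1}, {"dp": [-0.37, -0.74, 0], "angular": [0, 0, 0], "gripper": -1}, {"dp": [-0.29, -0.78, 0], "angular": [0, 0, 0], "gripper": -1}, {"dp": [-0.17, -0.74, 0], "angular": [0, 0, 0], "gripper": -1}, {"dp": [-0.09, -0.62, 0], "angular": [0, 0, 0], "gripper": -1}, {"dp": [-0.02, -0.41, 0], "angular": [0, 0, 0], "gripper": -1}, {"dp": [-0.0, -0.21, 0], "angular": [0, 0, 0], "gripper": -1}]
0.0016293856408289287
```

Request:
{"api": "send_rows", "payload": {"moves": [{"dp": [-0.73,-0.4,0],"angular": [0,0,0],"gripper": -1},{"dp": [-0.68,-0.48,0],"angular": [0,0,0],"gripper": -1},{"dp": [-0.61,-0.57,0],"angular": [0,0,0],"gripper": -1},{"dp": [-0.54,-0.63,0],"angular": [0,0,0],"gripper": -1},{"dp": [-0.46,-0.69,0],"angular": [0,0,0],"gripper": -1},{"dp": [-0.37,-0.74,0],"angular": [0,0,0],"gripper": -1},{"dp": [-0.29,-0.78,0],"angular": [0,0,0],"gripper": -1},{"dp": [-0.17,-0.74,0],"angular": [0,0,0],"gripper": -1},{"dp": [-0.09,-0.62,0],"angular": [0,0,0],"gripper": -1},{"dp": [-0.02,-0.41,0],"angular": [0,0,0],"gripper": -1},{"dp": [0,-0.21,0],"angular": [0,0,0],"gripper": -1},{"dp": [0,0,0],"angular": [0,0,0],"gripper": -1}]}}

```text
time: 19.2
ee_pos: [0.6519, 0.1663, 0.1872]
orientation: [-0.115, 0.993, 0.0, 0.0]
ft_force: [1.1, -0.5, 7.9]
opening: 0.0251
gripper_force: 45.0
```

```bash
python3 -c "
from st import *
from h import *
st()
f=grab_frame('wrist');st();x,y=.5846,.1505
w=cv2.imwrite
a=rect(f,x-.085,x+.015,y-.06,y+.04,.135,.25,True)
b=rect(f,x-.085,x+.085,y-.085,y+.085,.156,.425,True)
w('pics/r2.png',np.hstack([a,b]));print(f['position'])"
```

```text
t 19.2 pos eng cm 6.742 0.041 cmd [6.743 0.038] F eng 0.9 -0.7 Fz 7.9 z 0.18721388330422942 op 0.025142504375932836 q [-1.149e-01  9.934e-01  0.000e+00  4.000e-04]
t 19.25 pos eng cm 6.741 0.038 cmd [6.743 0.038] F eng 0.4 0.5 Fz 7.6 z 0.18720484666812648 op 0.02495154590386233 q [-1.149e-01  9.934e-01  0.000e+00  4.000e-04]Traceback (most recent call last):
  File "<string>", line 9, in <module>
    w('pics/r2.png',np.hstack([a,b]));print(f['position'])
                    ~~~~~~~~~^^^^^^^
    return _nx.concatenate(arrs, 1, dtype=dtype, casting=casting)
           ~~~~~~~~~~~~~~~^^^^^^^^^^^^^^^^^^^^^^^^^^^^^^^^^^^^^^^
ValueError: all the input array dimensions except for the concatenation axis must match exactly, but along dimension 0, the array at index 0 has size 401 and the array at index 1 has size 400
```

```bash
python3 -c "
from h import *
f=grab_frame('wrist');x,y=.5846,.1505
a=rect(f,x-.085,x+.015,y-.06,y+.04,.135,.25,True)[:400,:400]
b=rect(f,x-.085,x+.015,y-.06,y+.04,.156,.25,True)[:400,:400]
cv2.imwrite('pics/r2.png',np.hstack([a,b]));print(f['position'])"
```

```text
[0.58304143 0.14926918 0.34924884]
```

View pics/r2.png

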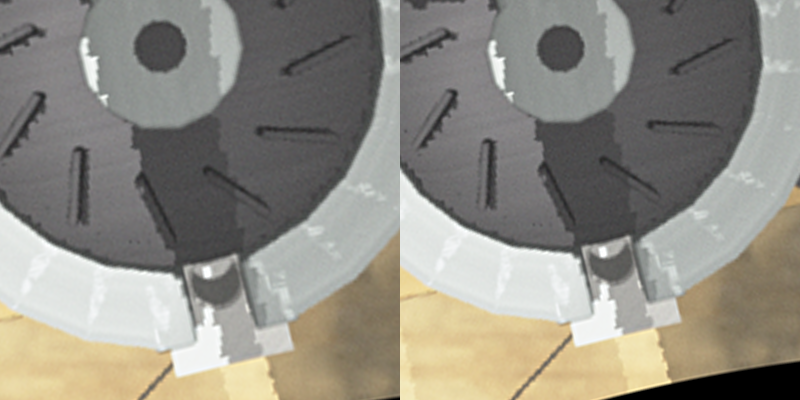

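Picture shows the hole right in the notch (hole ≈ (217,280), notch edges straddling it symmetrically): the flywheel is aligned. Releasing and going to the pin.

Request:
{"api": "send_rows", "payload": {"moves": [{"dp": [0,0,0],"angular": [0,0,0],"gripper": -0.3},{"dp": [0,0,0],"angular": [0,0,0],"gripper": 0},{"dp": [0,0,-0.5],"angular": [0,0,0],"gripper": 0.1},{"dp": [0,0,-2.0],"angular": [0,0,0],"gripper": 0.1},{"dp": [0,0,-4.0],"angular": [0,0,0],"gripper": 0.1},{"dp": [0,0,-4.0],"angular": [0,0,0],"gripper": 0.1},{"dp": [2.04,-4.42,0],"angular": [0,0,0],"gripper": 0.1},{"dp": [2.04,-4.42,0],"angular": [0,0,0],"gripper": 0.1},{"dp": [2.04,-4.42,0],"angular": [0,0,0],"gripper": 0.1},{"dp": [2.04,-4.42,0],"angular": [0,0,0],"gripper": 0.1},{"dp": [2.04,-4.42,0],"angular": [0,0,0],"gripper": 0.1},{"dp": [2.04,-4.42,0],"angular": [0,0,0],"gripper": 0.1},{"dp": [2.04,-4.42,0.8],"angular": [0,0,0],"gripper": 0.1},{"dp": [2.04,-4.42,1.5],"angular": [0,0,0],"gripper": 0.1},{"dp": [2.04,-4.42,2.5],"angular": [0,0,0],"gripper": 0.1},{"dp": [0,0,2.5],"angular": [0,0,0],"gripper": 0.1},{"dp": [0,0,0],"angular": [0,0,0],"gripper": 0.1},{"dp": [0,0,0],"angular": [0,0,0],"gripper": 0.1}]}}

```text
time: 21.55
ee_pos: [0.5647, -0.2623, 0.2204]
orientation: [-0.116, 0.993, -0.0, 0.001]
ft_force: [0.2, 0.3, 0.3]
opening: 0.0479
gripper_force: 0.0
```

```bash
python3 -c "
from h import *
f=grab_frame('wrist');s=observe();print(s['time'],s['ee_pos'],s['orientation'],s['ft_force'],s['opening'],f['position'])
x,y=.564,-.2624
a=rect(f,x-.05,x+.05,y-.05,y+.05,.096,.25,True)[:400,:400]
b=rect(f,x-.05,x+.05,y-.05,y+.05,.04,.25,True)[:400,:400]
cv2.imwrite('pics/p.png',np.hstack([a,b]))"
```

```text
21.6 [ 0.56486497 -0.26225827  0.22044234] [-1.15816455e-01  9.93270014e-01 -3.25579989e-04  1.05945524e-03] [0.25547265 0.33416246 0.12991064] 0.04798538528408349 [ 0.49575138 -0.27932413  0.38234591]
```

View pics/p.png

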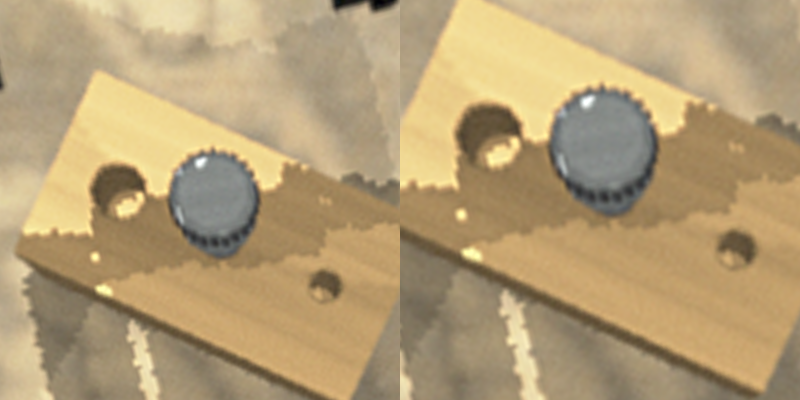

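Head centre is at (214,194) in the left crop, giving a pin axis at ≈ (0.5657, −0.2657), which agrees with the hole row. Descending to grasp the head.

Request:
{"api": "send_rows", "payload": {"moves": [{"dp": [0.0,-0.34,2.0],"angular": [0,0,0],"gripper": 0.1},{"dp": [0,0,3.0],"angular": [0,0,0],"gripper": 0.1},{"dp": [0,0,3.0],"angular": [0,0,0],"gripper": 0.1},{"dp": [0,0,3.0],"angular": [0,0,0],"gripper": 0.1},{"dp": [0,0,2.5],"angular": [0,0,0],"gripper": 0.1},{"dp": [0,0,1.5],"angular": [0,0,0],"gripper": 0.1},{"dp": [0,0,0],"angular": [0,0,0],"gripper": -0.2},{"dp": [0,0,0],"angular": [0,0,0],"gripper": -0.4},{"dp": [0,0,0],"angular": [0,0,0],"gripper": -1},{"dp": [0,0,0],"angular": [0,0,0],"gripper": -1},{"dp": [0,0,0],"angular": [0,0,0],"gripper": -1}], "squeeze": 40}}

```text
time: 22.98
ee_pos: [0.5652, -0.2664, 0.0694]
orientation: [-0.115, 0.993, -0.0, 0.001]
ft_force: [0.1, -0.2, 4.9]
opening: 0.0211
gripper_force: 39.9
```

```bash
python3 -c "
from h import *
f=grab_frame('wrist');s=observe();print(s['time'],s['ee_pos'],s['orientation'],s['ft_force'],s['wrist_torque'],s['opening'],f['position'])
R_=R.from_quat(s['orientation']);print(R_.as_matrix().round(4))
"
```

```text
23.025 [ 0.56517829 -0.26638619  0.06942172] [-1.15080714e-01  9.93355859e-01 -2.68663681e-04  7.02754932e-04] [-0.10754739  0.30836747  5.27381127] [0.17781203 0.04572781 0.00551687] 0.02091404827928538 [ 0.49619532 -0.28333164  0.2314336 ]
[[-9.735e-01 -2.286e-01  1.500e-03]
 [-2.286e-01  9.735e-01 -4.000e-04]
 [-1.300e-03 -7.000e-04 -1.000e+00]]
```

Request:
{"api": "send_rows", "payload": {"moves": [{"dp": [0,0,-2.0],"angular": [0,0,0],"gripper": -1},{"dp": [0,0,-4.0],"angular": [0,0,0],"gripper": -1},{"dp": [0,0,-4.0],"angular": [0,0,0],"gripper": -1},{"dp": [0,0,-4.0],"angular": [0,0,0],"gripper": -1},{"dp": [0,0,-3.0],"angular": [0,0,0],"gripper": -1},{"dp": [-0.3,2.1,0],"angular": [0,0,0],"gripper": -1},{"dp": [-0.6,4.2,0],"angular": [0,0,0],"gripper": -1},{"dp": [-0.6,4.2,0],"angular": [0,0,0],"gripper": -1},{"dp": [-0.6,4.2,0],"angular": [0,0,0],"gripper": -1},{"dp": [-0.6,4.2,0],"angular": [0,0,0],"gripper": -1},{"dp": [-0.6,4.2,0],"angular": [0,0,0],"gripper": -1},{"dp": [-0.6,4.2,0],"angular": [0,0,0],"gripper": -1},{"dp": [-0.6,4.2,0],"angular": [0,0,0],"gripper": -1},{"dp": [-0.6,4.2,0],"angular": [0,0,0],"gripper": -1},{"dp": [-0.6,3.0,0],"angular": [0,0,0],"gripper": -1},{"dp": [-0.49,1.45,0],"angular": [0,0,0],"gripper": -1},{"dp": [0,0,0],"angular": [0,0,0],"gripper": -1},{"dp": [0,0,0],"angular": [0,0,0],"gripper": -1}]}}

```text
time: 25.28
ee_pos: [0.5334, 0.137, 0.2387]
orientation: [-0.114, 0.993, -0.0, -0.0]
ft_force: [-0.0, 0.3, -0.6]
opening: 0.0213
gripper_force: 39.9
```

```bash
python3 -c "
from h import *
f=grab_frame('wrist');s=observe();print(s['time'],s['ee_pos'],s['orientation'],s['ft_force'],s['wrist_torque'],s['opening'],f['position'])
p=s['ee_pos'][:2];print('ex',p@[.9736,.2284],'ey',p@[-.2284,.9736])
im=f['img'][:,:,::-1]
tip=s['ee_pos']+[0,0,-.0614];q=proj(f,[tip,[.5289,.1375,.135],[.5296,.1363,.135]],True);print(q)
u,v=q[0].astype(int);g=grab_frame('top')
h=proj(g,[[.5289,.1375,.135]])[0].astype(int)
c=cv2.resize(im[v-70:v+70,u-70:u+70],(560,560),interpolation=2);cv2.imwrite('pics/n.png',c);print(u,v)"
```

```text
25.325 [0.53333275 0.13698743 0.23870151] [-1.13915709e-01  9.93490374e-01 -2.96070092e-04 -7.35665554e-06] [-0.4109541  -0.72115897 -0.24789018] [ 0.07468638 -0.00132943  0.00915707] 0.021138216167815218 [0.4645664  0.12023898 0.40084424]
ex 0.5505406938664483 ey 0.011557758996350337
[[279.76350873 231.59255664]
 [281.39784167 211.67674004]
 [279.8224025  212.14854577]]
279 231
```

View pics/n.png

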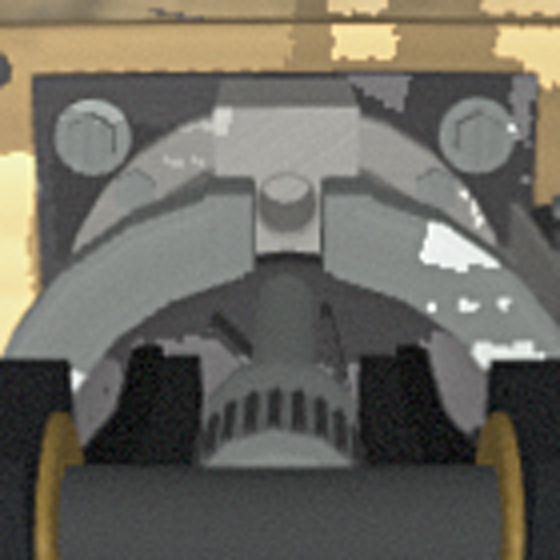

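Wrist view shows the hole mouth at (288,200) of the crop, centred in the notch (253–325), and the pin tip at about (287,281). Computing the relative shift next.

```bash
python3 -c "
from h import *
f=grab_frame('wrist');s=observe();p=s['ee_pos'];print(s['time'],p)
t=onz(f,280.4,230.9,p[2]-.0614,True);h=onz(f,280.7,210.7,.135,True);print(t,h)
M=R.from_quat(s['orientation']).as_matrix();print('tool-frame tip->hole mm',(M.T@(h-t))*1000,'tcp-tip',(M.T@(t-p))*1000)
print('by TCP',(M.T@(h-p))*1000)
"
```

```text
25.425 [0.53324801 0.1374377  0.23864227]
[0.53266578 0.13750856 0.17724227] [0.52813852 0.13693715 0.135     ]
tool-frame tip->hole mm [ 4.53643533  0.4828268  42.24239528] tcp-tip [ 0.54739428  0.21981869 61.39996781]
by TCP [  5.08382961   0.70264548 103.64236309]
```

Request:
{"api": "send_rows", "payload": {"moves": [{"dp": [0.47,0.07,0],"angular": [0,0,0],"gripper": -1},{"dp": [0,0,0],"angular": [0,0,0],"gripper": -1},{"dp": [0,0,0.8],"angular": [0,0,0],"gripper": -1},{"dp": [0,0,0.8],"angular": [0,0,0],"gripper": -1},{"dp": [0,0,0.6],"angular": [0,0,0],"gripper": -1},{"dp": [0,0,0.4],"angular": [0,0,0],"gripper": -1},{"dp": [0,0,0],"angular": [0,0,0],"gripper": -1}]}}

```text
time: 26.3
ee_pos: [0.5281, 0.1384, 0.2122]
orientation: [-0.115, 0.993, -0.0, -0.0]
ft_force: [-0.6, 0.3, -0.8]
opening: 0.0207
gripper_force: 39.9
```

```bash
python3 -c "
from h import *
f=grab_frame('wrist');s=observe();p=s['ee_pos'];print(s['time'],p,s['ft_force'],'tip z',p[2]-.0614)
im=f['img'][:,:,::-1];q=proj(f,[p+[0,0,-.0614],[.5281,.1369,.135]],True);print(q)
u,v=q[0].astype(int)
cv2.imwrite('pics/n2.png',cv2.resize(im[v-50:v+50,u-60:u+60],(600,500),interpolation=2));print(u,v)"
```

```text
26.35 [0.52830806 0.13841668 0.2125252 ] [ 0.07701929  0.02580235 -0.94604914] tip z 0.15112519979037772
[[279.71566439 232.01568909]
 [277.77929953 224.97306496]]
279 232
```

View pics/n2.png

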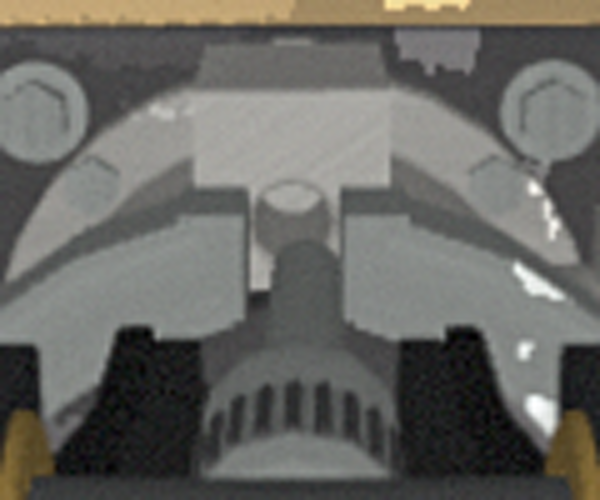

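The pin sits ~1.5 mm to the right of the hole (tip at 306, hole at 293), so I shift by −y and go down gently.

Request:
{"api": "send_rows", "payload": {"moves": [{"dp": [0,-0.14,0],"angular": [0,0,0],"gripper": -1},{"dp": [0,0,0],"angular": [0,0,0],"gripper": -1},{"dp": [0,0,0.3],"angular": [0,0,0],"gripper": -1},{"dp": [0,0,0.3],"angular": [0,0,0],"gripper": -1},{"dp": [0,0,0.3],"angular": [0,0,0],"gripper": -1},{"dp": [0,0,0.3],"angular": [0,0,0],"gripper": -1},{"dp": [0,0,0.3],"angular": [0,0,0],"gripper": -1},{"dp": [0,0,0.3],"angular": [0,0,0],"gripper": -1},{"dp": [0,0,0],"angular": [0,0,0],"gripper": -1}]}}

```text
time: 27.48
ee_pos: [0.5285, 0.137, 0.1943]
orientation: [-0.115, 0.993, -0.0, -0.0]
ft_force: [-0.3, -0.5, 0.5]
opening: 0.021
gripper_force: 39.9
```

```bash
python3 -c "
from h import *
s=observe();p=s['ee_pos'];print(s['time'],p,s['ft_force'],s['wrist_torque'],'tip z',p[2]-.0614,'ex',p[:2]@[.9736,.2284],'ey',p[:2]@[-.2284,.9736])"
```

```text
27.475 [0.52850969 0.13703126 0.19427843] [-0.30034236 -0.47738878  0.5130894 ] [ 0.0136695   0.0073574  -0.00121536] tip z 0.13287842756197263 ex 0.5458549741221124 ey 0.012702017901784185
```

Request:
{"api": "send_rows", "payload": {"moves": [{"dp": [0,0,0.25],"angular": [0,0,0],"gripper": -1},{"dp": [0,0,0.25],"angular": [0,0,0],"gripper": -1},{"dp": [0,0,0.25],"angular": [0,0,0],"gripper": -1},{"dp": [0,0,0.25],"angular": [0,0,0],"gripper": -1},{"dp": [0,0,0],"angular": [0,0,0],"gripper": -1}]}}

```text
time: 28.1
ee_pos: [0.5285, 0.137, 0.1843]
orientation: [-0.115, 0.993, -0.0, -0.0]
ft_force: [-0.2, 0.7, -0.3]
opening: 0.0214
gripper_force: 39.9
```

Request:
{"api": "send_rows", "payload": {"moves": [{"dp": [0,0,0.25],"angular": [0,0,0],"gripper": -1},{"dp": [0,0,0.25],"angular": [0,0,0],"gripper": -1},{"dp": [0,0,0.25],"angular": [0,0,0],"gripper": -1},{"dp": [0,0,0.25],"angular": [0,0,0],"gripper": -1},{"dp": [0,0,0.25],"angular": [0,0,0],"gripper": -1},{"dp": [0,0,0.15],"angular": [0,0,0],"gripper": -1},{"dp": [0,0,0],"angular": [0,0,0],"gripper": -1}]}}

```text
time: 28.98
ee_pos: [0.5286, 0.1371, 0.1705]
orientation: [-0.115, 0.993, -0.0, -0.0]
ft_force: [0.1, 0.3, 0.0]
opening: 0.0208
gripper_force: 39.9
```

Request:
{"api": "send_rows", "payload": {"moves": [{"dp": [0,0,0.1],"angular": [0,0,0],"gripper": -1},{"dp": [0,0,0.1],"angular": [0,0,0],"gripper": -1},{"dp": [0,0,0.1],"angular": [0,0,0],"gripper": -1},{"dp": [0,0,0],"angular": [0,0,0],"gripper": -1}]}}

```text
time: 29.48
ee_pos: [0.5291, 0.1372, 0.1683]
orientation: [-0.115, 0.993, 0.0, 0.001]
ft_force: [-1.2, -0.8, 4.3]
opening: 0.0211
gripper_force: 39.9
```

Bottomed out at the expected depth. A little more press to seat it, then release and rise.

Request:
{"api": "send_rows", "payload": {"moves": [{"dp": [0,0,0.1],"angular": [0,0,0],"gripper": -1},{"dp": [0,0,0],"angular": [0,0,0],"gripper": -1},{"dp": [0,0,0],"angular": [0,0,0],"gripper": -0.4},{"dp": [0,0,0],"angular": [0,0,0],"gripper": -0.1},{"dp": [0,0,-0.2],"angular": [0,0,0],"gripper": 0.1},{"dp": [0,0,-1.0],"angular": [0,0,0],"gripper": 0.1},{"dp": [0,0,-3.0],"angular": [0,0,0],"gripper": 0.1},{"dp": [0,0,-4.0],"angular": [0,0,0],"gripper": 0.1},{"dp": [0,0,-4.0],"angular": [0,0,0],"gripper": 0.1},{"dp": [0,0,0],"angular": [0,0,0],"gripper": 0.1}]}}

```text
time: 30.72
ee_pos: [0.5302, 0.1375, 0.2926]
orientation: [-0.115, 0.993, 0.001, 0.003]
ft_force: [0.3, -0.0, -0.4]
opening: 0.0477
gripper_force: 0.0
```

```bash
python3 -c "
from h import *
f=grab_frame('wrist');s=observe();p=s['ee_pos'];print(s['time'],p,s['ft_force'])
im=f['img'][:,:,::-1]
h=proj(f,[.5283,.1371,.195],True)[0].astype(int);u,v=h;print(h)
cv2.imwrite('pics/e.png',cv2.resize(im[max(0,v-70):v+60,u-80:u+80],(640,520),interpolation=2))"
```

```text
30.775 [0.52934599 0.13727621 0.29045482] [ 0.39786032 -0.35319073 -0.45331081]
[279 215]
```

View pics/e.png

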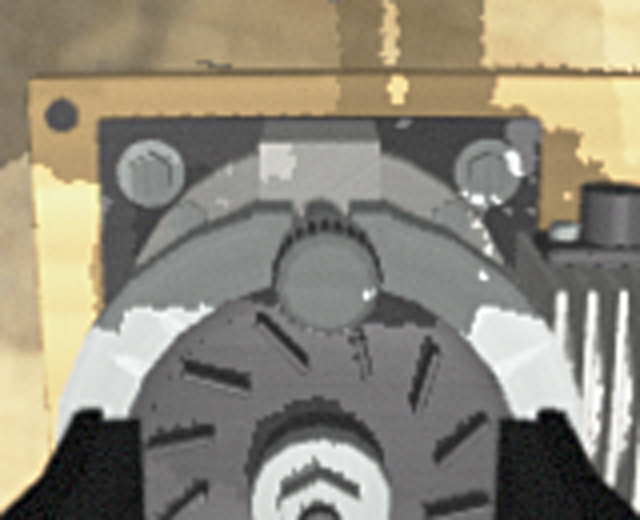

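The final picture shows the pin upright in the notch, its head at (328,280) of the crop, and the hand clear of everything.

```bash
python3 -c "
from bench import *
print(job_done())"
```

```text
the job is handed in; nothing more can be done
None
```

The crank went twice over compression, the flywheel stopped with its notch over the lock hole, and the pin bottomed out at the expected depth and was left there; job handed in at about 31 s, with no verdict shown.

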